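Hold a spring-return position sensor at its 50 mm calibration point

ROBOT

A 6-joint arm with a two-finger parallel gripper is mounted at the origin on the work surface; the furniture and walls round the work are solid. World frame = base frame: x ahead of the robot, y to its left, z up, the work surface at z = 0. Lengths are in m, angles in degrees, forces in N, time in s.
With the tool pointing down it reaches from about 0.35 to 0.925 m from the base axis. Payload 6.4 kg.
Tool frame: the origin (TCP) lies midway between the tips of the shut fingers; the grasp point (between the pads) lies 19 mm behind it (bot.pinch_z is the distance from the TCP to the grasp point, in m); z points along the fingers, y is the line along which they close (so a half turn about z gives the same grasp; the last joint's range is limited). The gripper opens to 85 mm and grips with 20 to 120 N. Pads are 22 mm wide; open, the fingers measure 114 mm over their backs; the gripper's body (76 mm by 85 mm) begins 54 mm behind the grasp point. The pads swing forward as they close: fully open they stand 13 mm farther back than shut.
Start: joints at [55.285, 14.043, 89.255, -0, 76.702, -9.975], TCP at [0.272, 0.59, 0.206] pointing down, gripper open.
Joint ranges: [-179.41, 179.41], [-58.25, 129.5], [7.25, 145.43], [-54.29, 234.29], [11.92, 165.04], [-157.13, 157.13]. Speed limits (degrees/s): [147.25, 147.25, 180, 180, 180, 180].

INTERFACE

Orientations are given as [roll, pitch, yaw] about the fixed x, y, z axes, in that order (R = Rz(yaw) Ry(pitch) Rx(roll)).
In Python, from plant import bot, viewer gives the robot as it stands.
- The arm moves only by the tool play_rows, never from a script. Its argument "steps" is a list of rows, each a list of 5 numbers: the opening in per cent of the stroke, from 0 (shut) to 100 (fully open), then the shift along the tool's x, y, z in cm, then the turn about the tool's z in degrees. A call has exactly 5 rows; each row shifts and turns the commanded pose from where the row before left it, along the tool's axes as they then stand; what a row does not reach is not made up. A row lasts 1/12 s, in which the tool goes at most 41.7 mm and 7.16 degrees, less where a joint would pass 70% of its speed; a pose out of reach is approached as far as the arm can. A call with a gripper value outside its range is refused whole. The fingers move at their own pace and stop on an object; "newtons" is the grip in N (left out, the last holds). Time passes only in rows, so rows that do not move let the fingers close, or fill a call up. It gives the time, the measured TCP pose, the force, the opening and the grip force at its end, in the units of the state.
- bot.read_state(): the state, without advancing time (a new reading comes with each control period).
- viewer.grab_frame(name): name is "scene" or "top" or "wrist"; returns a dict with "image" (400x640x3 uint8, blue, green, red), "mtx" (3x3 intrinsics, pixels), "R" (3x3) and "t" (3): a world point X has camera coordinates R X + t. Camera axes: x right, y down, z forward; pixel columns grow to the right and rows downward; lengths in m; the calibration is good to about 2 mm. A picture is of the moment at which its call begins. There is no depth.
- bot.finish_job(): hands the job in; it is judged then, once.
The state is a dict: "time": time; "joints": joint angles; "qvel": joint speeds; "joint_efforts": joint torques, N m; "eef_pos": TCP position; "eef_rot": TCP orientation; "contact_force": force on the tool from outside, world axes, zero at the start; "wrist_torque": the same for the moment, N m; "finger_gap": opening from 0.0 (shut) to 1.0 (fully open); "gripper_force": force on a finger pad.
Only numpy, scipy, OpenCV 4.12 (cv2) and the standard library are available. Lean on these libraries where they do the work, as an engineer would, in place of code of your own. Each camera call takes 0.05 s, during which the arm holds its last target. There are 200 camera calls.

TASK

On the position-sensor test rig, slide the cursor to the 50 mm line of the scale and let go of it. Then draw the sensor's spring-return rod out by the knob on its carriage until the carriage pointer is in line with the cursor's pointer, without running a centimetre or more past it, and keep it there so that its output can be read: the program finishes while the gripper is still holding the knob against the spring. Leave the meter, the small enclosure and the roll of tape where they are.

Things in the scene. Friction and masses are not known exactly. Their poses are not given: they have to be found in the camera images.
- rig: Test rig fixed to the desk: grey plate 262 x 126 mm, top 13 mm above the desk. Origin: its centre at desk height; z up, x along the plate the way the rod is pulled, y across it. The sensor, a block 26 mm wide, lies along x at y = +22 mm from x = -125 to -25 mm, top at most 51 mm high; the scale's middle is y = -21 mm, the cursor's track y = -45 mm.
- line_50 (a point): Middle of the scale's 50 mm line, 21 mm above the desk, x = +70 mm on the rig; axes as the rig's. The flat steel scale, 95 x 20 mm, between sensor rail and cursor track, has dark lines across x: short each 5 mm, longer each 10 mm, and full-width only at 0 (x = +20 mm) and at 50 mm. It ends at 75 mm.
- cursor (a joint): Where the cursor stands on the scale, in m: 0.050 on the 50 mm line, range 0 to 0.078, growing along the rig's +x. The cursor is a black saddle 26 mm (along x) x 24 mm, top 33.5 mm above the desk, with an upright thumb fin 10 mm thick (along x), 20 mm wide, 29 mm high, and a pointed dark steel blade over the scale. It slides stiffly (about 2 N) and stays where left.
- cursor_top (a point): Centre of the top of the cursor's fin, 62.5 mm above the desk; the fin goes down from here for 29 mm. The cursor's blade and line have the same x on the rig as this point. Axes as the rig's.
- cursor_tip (a point): Tip of the cursor's pointed blade, over the scale, 24 mm above the desk, 26 mm across (+y) from the middle of the fin. Axes as the rig's.
- rod (a joint): How far the sensor's rod is drawn out, in m: 0 at rest (carriage pointer on the zero line), 0.050 with the pointer on the 50 mm line, range 0 to 0.072, growing along the rig's +x. The rod ends in a steel carriage 32 x 27 mm on a rail at y = +22 mm with a grey riser 20 x 18 mm up to 44 mm high and the knob on top. A spring pulls it home: about 3 N at rest, 8 N at 50 mm.
- knob_top (a point): Centre of the top of the pull knob, 72 mm above the desk. The knob is round, knurled and upright, 20 mm in diameter, 26 mm high from here down, 67 mm across (+y) from the line of the cursor's fin. The carriage pointer has the same x on the rig as this point. Axes as the rig's.
- pointer_tip (a point): Tip of the carriage's dark steel pointer, which reaches from the carriage to the edge of the scale, 26 mm above the desk. In line with the cursor's pointer when both have the same x on the rig. Axes as the rig's.
- meter: Grey hand-held multimeter 165 x 82 x 44 mm lying face up beyond the rig's +y edge; loose, to be left alone. Origin: centre of its underside.
- enclosure: Ivory plastic enclosure 55 x 87 x 43 mm beyond the rig's -y edge; loose, to be left alone. Origin: centre of its underside.
- tape: Roll of black tape, 58 mm across and 19 mm high, lying flat beyond the rig's +y edge, near its +x end; loose, to be left alone. Origin: centre of its underside.

How it is judged (in metres and radians):
On the way, in this order (a step that is already met when the one before it is completed fails the run):
1. The cursor is set on the 50 mm line and let go of, the rod still at home (value of joint cursor between 0.047 and 0.053 m and contact force between cursor and anything else below 0.5 N and value of joint rod below 0.008 m), for 0.2 s.
2. The rod is drawn out and held with its pointer in line with the cursor (value of joint cursor between 0.047 and 0.053 m and contact force between cursor and anything else below 0.5 N and x of pointer_tip in the frame of cursor_tip between -0.003 and 0.003 m and contact force between the fingers and rod above 2 N), for 0.3 s.
At the end, for the whole second after the job is handed in: The cursor stands within 3 mm of the 50 mm line and nothing touches it; the carriage pointer is within 3 mm of the cursor's pointer along the scale and at rest; the fingers hold the knob or carriage against the spring (more than 2 N) through the last second (all of step 2 and velocity of joint rod between -0.01 and 0.01 m/s); the arm keeps its last pose, push and grip.
It fails at once if The rod is drawn more than 14 mm past the 50 mm point (value of joint rod above 0.064 m).
It fails at once if The meter, the enclosure or the tape is moved by more than 15 mm (distance of any of meter, enclosure, tape from where it was at the start of the episode above 0.015 m).
It also fails if it takes over 45 s, if anything falls off the work surface, if the arm or the gripper's body presses on something with over 40 N, if the wrist force passes 120 N, or if a joint passes its speed limit or range.

## Working session

There is one attempt and no reset: what is moved stays moved. The work goes in short steps, Python scripts to look and compute and a tool call to move; the robot and the scene stay as the last step left them, time stands still between calls to the robot, and variables do not carry over. Pictures are saved under pics/ and viewed, at most 10 in all, crops included, and the job is handed in when it is done.

Besides the shell and the picture viewer there is one more tool, called after "Request:" as name([rows], argument=value, ...), one row to a line, values as JSON. play_rows: Moves the arm, as the interface text tells. Its arguments: {"type":"object","properties":{"steps":{"type":"array"},"newtons":{"type":"number"}},"required":["steps"]}

```bash
mkdir -p pics
cat > h.py <<'E'
import numpy as np, cv2
from plant import bot, viewer
def ray(f,u,v):
    d=f["R"].T@np.linalg.inv(f["mtx"])@np.array([u,v,1.]); c=-f["R"].T@f["t"]; return c,d/np.linalg.norm(d)
def onz(f,u,v,z):
    c,d=ray(f,u,v); return c+d*(z-c[2])/d[2]
def tri(rs):
    A=np.zeros((3,3));b=np.zeros(3)
    for c,d in rs:
        P=np.eye(3)-np.outer(d,d);A+=P;b+=P@c
    return np.linalg.solve(A,b)
def proj(f,X):
    p=f["mtx"]@(f["R"]@np.array(X)+f["t"]); return p[:2]/p[2]
def grab(n,name):
    f=viewer.grab_frame(n); cv2.imwrite(f"pics/{name}.png",f["image"]); np.savez(f"pics/{name}.npz",**f); return f
E
python3 - <<'E'
from h import *
np.set_printoptions(precision=4,suppress=True)
for n in("scene","top","wrist"):
    f=grab(n,n+"0"); print(n,-f["R"].T@f["t"],f["mtx"][0,0])
print(bot.read_state(),bot.pinch_z)
E
```

```text
scene [ 0.011  -0.3822  0.6015] 486.855197713668
top [ 0.5067 -0.0009  1.0407] 509.9744783154916
wrist [0.1958 0.6264 0.3734] 307.14922853471757
{'time': 0.15, 'joints': array([55.2864, 14.0747, 89.3098,  0.0014, 76.7006, -9.9755]), 'qvel': array([ 0.0377, -0.1583, -0.1798, -0.0219, -0.0338,  0.0505]), 'joint_efforts': array([  0.0011, -42.999 , -32.6551,  -0.0001,   0.0035,   0.    ]), 'eef_pos': array([0.2717, 0.59  , 0.2052]), 'eef_rot': array([-179.9165,   -0.0161,  155.2615]), 'contact_force': array([-0.0666,  0.2823, -0.0974]), 'wrist_torque': array([0.012 , 0.0391, 0.0017]), 'gripper_force': 0.0, 'finger_gap': 1.0002852307660601} 0.0187
```

View pics/top0.png

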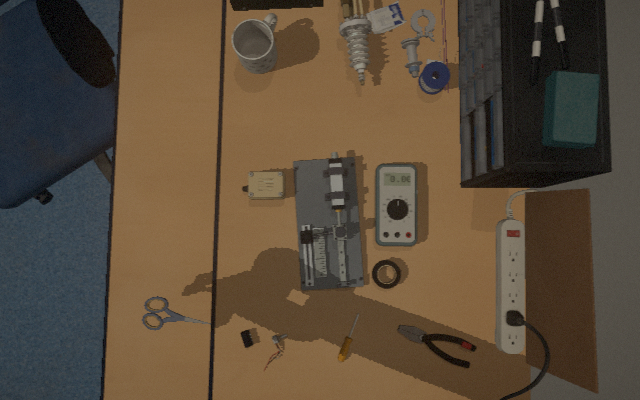

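View pics/scene0.png

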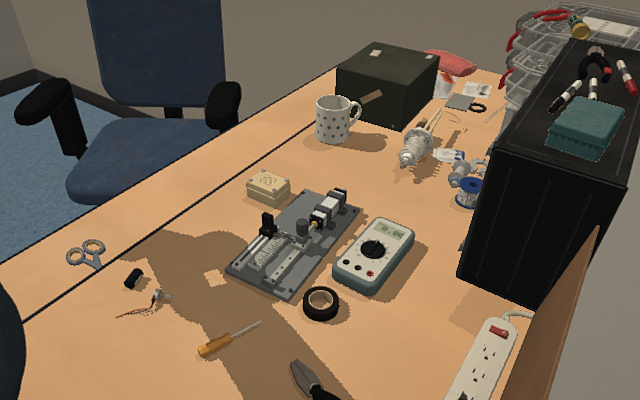

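The top view shows the rig plate at about (295–363, 157–290): fin at about (307,235), knob near (340,231), sensor at the upper end, so rig +x points down the picture. The scene view shows the fin at (267,222) and the knob at (302,226). I'll enlarge both.

Run:
```python
from h import *
np.set_printoptions(precision=4,suppress=True)
a=cv2.imread("pics/top0.png")[150:300,285:375]; a=cv2.resize(a,None,fx=4,fy=4,interpolation=cv2.INTER_CUBIC)
b=cv2.imread("pics/scene0.png")[180:305,220:365]; b=cv2.resize(b,None,fx=3,fy=3,interpolation=cv2.INTER_CUBIC)
c=np.zeros((600,800,3),np.uint8); c[:600,:360]=a; c[:375,362:797]=b
cv2.imwrite("pics/crop1.png",np.clip(c*1.6,0,255).astype(np.uint8))
f=dict(np.load("pics/top0.npz"))
for p in [(295,160),(355,157),(363,287),(302,291)]: print(onz(f,*p,.013))
```

```text
[0.6645 0.0601 0.013 ]
[ 0.6707 -0.0617  0.013 ]
[ 0.4091 -0.0771  0.013 ]
[0.4007 0.0447 0.013 ]
```

View pics/crop1.png

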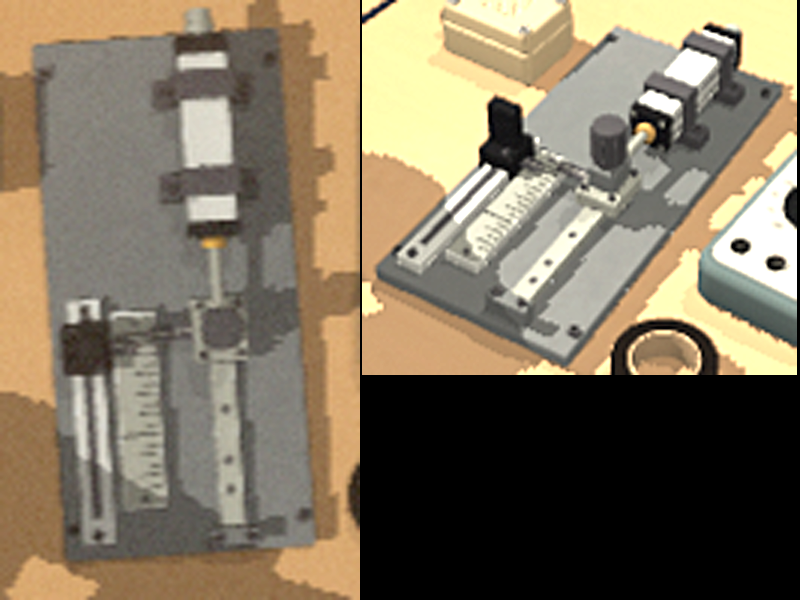

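The crop shows the fin and saddle at crop (87,345) in the top view, with the fin top at about (145,100)/3 in the scene part. The knob top is at (223,325) in the top part and (248,122)/3 in the scene part. The cursor sits near 5–10 mm and the carriage is at 0.

Run:
```python
from h import *
np.set_printoptions(precision=4,suppress=True)
t=dict(np.load("pics/top0.npz"));s=dict(np.load("pics/scene0.npz"))
C=np.array([.5362,-.0085]);a=np.arctan2(-.0154,-.2627);ex=np.array([np.cos(a),np.sin(a)]);ey=np.array([-ex[1],ex[0]])
for n,p,q in[("fin",(285+87/4,150+345/4),(220+145/3,180+100/3)),("knob",(285+223/4,150+325/4),(220+248/3,180+122/3))]:
    X=tri([ray(t,*p),ray(s,*q)]); d=X[:2]-C; print(n,X,"rig",d@ex,d@ey)
print(np.degrees(a))
```

```text
fin [0.5096 0.0339 0.0658] rig 0.024103808599992185 -0.0438864002959549
knob [ 0.5193 -0.0309  0.074 ] rig 0.018154297219819752 0.021385817388047543
-176.6450463101869
```

Request:
play_rows([
  [100,0,0,0,7],
  [100,0,0,0,7],
  [100,0,0,0,7],
  [100,0,0,0,7],
  [100,0,0,0,7],
])

```text
time: 0.57
eef_pos: [0.2719, 0.5901, 0.2056]
eef_rot: [-180.0, 0.0, 119.9]
contact_force: [0.1, 0.2, 0.4]
finger_gap: 1.003
gripper_force: 0.0
```

Request:
play_rows([
  [60,0,0,0,7],
  [60,0,0,0,7],
  [60,0,0,0,7],
  [60,0,0,0,5.9],
  [60,0,0,0,0],
])

```text
time: 0.98
eef_pos: [0.2719, 0.5901, 0.2057]
eef_rot: [-180.0, 0.0, 93.3]
contact_force: [0.3, 0.5, 0.1]
finger_gap: 0.599
gripper_force: 0.0
```

Request:
play_rows([
  [60,-3.79,1.37,0,0],
  [60,-3.79,1.37,0,0],
  [60,-3.79,1.37,0,0],
  [60,-3.79,1.37,0,0],
  [60,-3.79,1.37,0,0],
])

```text
time: 1.4
eef_pos: [0.3517, 0.4035, 0.2059]
eef_rot: [-180.0, 0.0, 93.6]
contact_force: [0.6, 0.2, -0.2]
finger_gap: 0.601
gripper_force: 0.0
```

Request:
play_rows([
  [60,-3.79,1.37,0,0],
  [60,-3.79,1.37,0,0],
  [60,-3.79,1.37,0,0],
  [60,-3.79,1.37,0,0],
  [60,-3.79,1.37,0,0],
])

```text
time: 1.82
eef_pos: [0.4313, 0.2182, 0.2061]
eef_rot: [180.0, -0.0, 93.5]
contact_force: [0.1, -0.3, 0.5]
finger_gap: 0.6
gripper_force: 0.0
```

Request:
play_rows([
  [60,-3.79,1.37,0,0],
  [60,-3.79,1.37,0,0],
  [60,-3.79,1.37,0,0],
  [60,-3.79,1.37,0,0],
  [60,0,0,0,0],
])

```text
time: 2.23
eef_pos: [0.4967, 0.0664, 0.2064]
eef_rot: [179.9, 0.1, 93.1]
contact_force: [-0.5, 0.3, 0.1]
finger_gap: 0.602
gripper_force: 0.0
```

Run:
```python
from h import *
np.set_printoptions(precision=4,suppress=True)
f=grab("wrist","w1"); print(-f["R"].T@f["t"],f["R"]); print(bot.read_state()["eef_pos"])
c=cv2.imread("pics/w1.png"); cv2.imwrite("pics/w1v.png",np.clip(c*1.4,0,255).astype(np.uint8))
```

```text
[0.4918 0.1515 0.3745] [[ 0.9985  0.0547 -0.0002]
 [ 0.0518 -0.944   0.3258]
 [ 0.0177 -0.3253 -0.9454]]
[0.4955 0.0689 0.2061]
```

View pics/w1v.png

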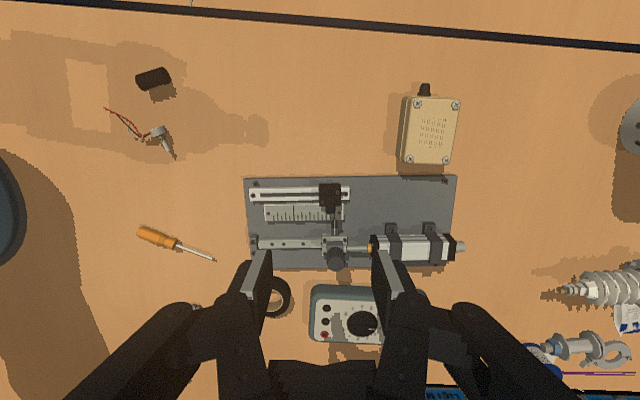

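The wrist view shows the whole rig at (245–458, 176–271). The fin is at (329,195), the scale's 0 line is on the right near (343,212), the knob is at (337,257), and +x points left. I'll enlarge it.

Run:
```python
import cv2
c=cv2.imread("pics/w1v.png")[170:280,235:365]
cv2.imwrite("pics/w1c.png",cv2.resize(c,None,fx=5,fy=5,interpolation=cv2.INTER_CUBIC))
```

```text
(no output)
```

View pics/w1c.png

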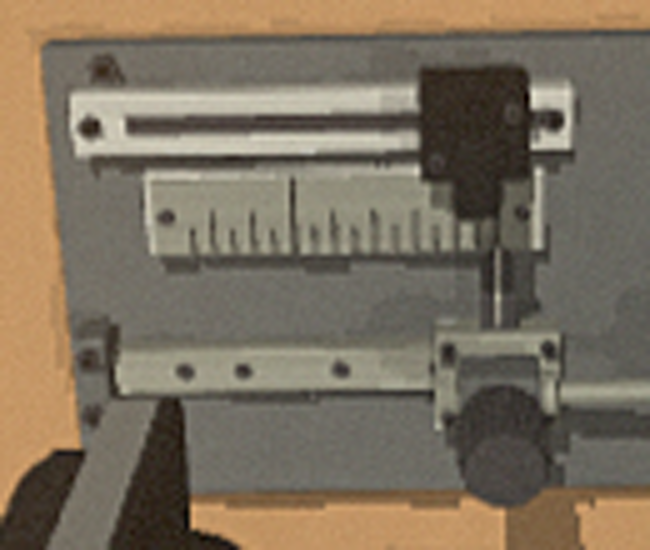

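The crop shows the 50 mm line at (293,215), the fin centred at x 478 with its top face at about y 172, and the knob top centred at (503,467).

Run:
```python
from h import *
np.set_printoptions(precision=4,suppress=True)
w=dict(np.load("pics/w1.npz"));t=dict(np.load("pics/top0.npz"));s=dict(np.load("pics/scene0.npz"))
P=lambda x,y:(235+x/5-.4,170+y/5-.4)
L=onz(w,*P(293,215),.021);L2=onz(w,*P(210,240),.021)
F=onz(w,*P(478,172),.0625);K=onz(w,*P(503,467),.072)
e0,e1=onz(w,*P(117,393),.02),onz(w,*P(420,393),.02)
r0,r1=onz(w,*P(70,95),.02),onz(w,*P(420,85),.02)
for e in((e0,e1),(r0,r1)):
  d=e[0]-e[1];print("ang",np.degrees(np.arctan2(d[1],d[0])))
print("line",L,L2,"fin",F,"knob",K)
print("tri fin",tri([ray(w,*P(478,172)),ray(s,220+145/3,180+100/3),ray(t,306.75,236.25)]),"knob",tri([ray(w,*P(503,467)),ray(s,220+248/3,180+122/3),ray(t,340.75,231.25)]))
for a in(-176.65,-176):
  ex=np.array([np.cos(np.radians(a)),np.sin(np.radians(a))])
  print("rel line: fin",(F-L)[:2]@ex,"knob",(K-L)[:2]@ex,"L2",(L2-L)[:2]@ex)
```

```text
ang -176.85791912653482
ang -175.15323951127942
line [0.4643 0.0104 0.021 ] [0.4438 0.0026 0.021 ] fin [0.5072 0.0391 0.0625] knob [ 0.5168 -0.0274  0.072 ]
tri fin [0.5093 0.036  0.0628] knob [ 0.5189 -0.0298  0.0719]
rel line: fin -0.044505669876433694 knob -0.050225946377626195 L2 0.020861763218557563
rel line: fin -0.04479975107430808 knob -0.04975976688760378 L2 0.02093527747663663
```

Request:
play_rows([
  [60,-1.65,0.55,-2,0],
  [60,-1.65,0.55,-2,0],
  [60,0,0,0,0],
  [60,0,0,2,0],
  [60,0,0,2,0],
], newtons=20)

```text
time: 2.7
eef_pos: [0.5083, 0.0404, 0.2069]
eef_rot: [179.8, 0.0, 93.5]
contact_force: [0.4, -0.3, -1.6]
finger_gap: 0.599
gripper_force: 0.0
```

Request:
play_rows([
  [60,0,0,3,0],
  [60,0,0,3,0],
  [60,0,0,3,0],
  [60,0,0,2,0],
  [60,0,0,0,0],
])

```text
time: 3.12
eef_pos: [0.5027, 0.0415, 0.0906]
eef_rot: [-179.4, -0.1, 93.5]
contact_force: [-0.4, 0.5, 0.0]
finger_gap: 0.601
gripper_force: 0.0
```

Run:
```python
from h import *
f=grab("wrist","w2"); s=grab("scene","s2"); print(bot.read_state()["eef_pos"],bot.read_state()["eef_rot"])
a=f["image"][120:400,180:460]; b=s["image"][150:300,200:370]
c=np.zeros((560,800,3),np.uint8); c[:476,:476]=cv2.resize(a,None,fx=1.7,fy=1.7); c[:282,480:800]=cv2.resize(b,(320,282))
cv2.imwrite("pics/v2.png",np.clip(c*1.4,0,255).astype(np.uint8))
```

```text
[0.50672726 0.04062278 0.09566131] [-1.79901830e+02 -3.24003403e-02  9.34805739e+01]
```

View pics/v2.png

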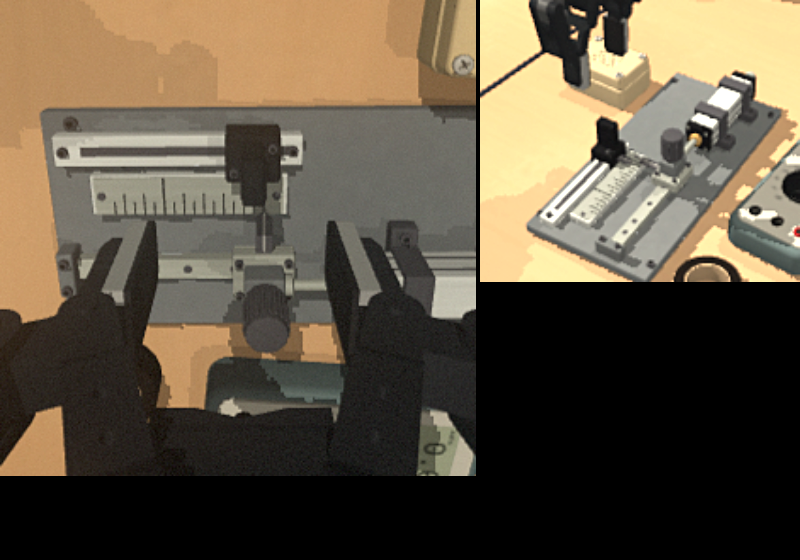

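The fingers straddle the knob and fin columns as seen along the tilted camera axis, and nothing has moved. In v2 the fin's near top edge is at about (255,205) and the knob top is at (267,332). I'll triangulate across the two wrist views.

Run:
```python
from h import *
np.set_printoptions(precision=4,suppress=True)
w=dict(np.load("pics/w1.npz"));f=dict(np.load("pics/w2.npz"))
P=lambda x,y:(235+x/5-.4,170+y/5-.4)
Q=lambda x,y:(180+x/1.7,120+y/1.7)
X=tri([ray(w,*P(478,217)),ray(f,*Q(254,205))]);print("fin +y top edge",X, onz(f,*Q(254,205),.0625))
print("knob",tri([ray(w,*P(503,467)),ray(f,*Q(267,332))]),onz(f,*Q(267,332),.072),"line",onz(f,*Q(163,194),.021))
# dark fin contour in w2
g=cv2.cvtColor(f["image"],cv2.COLOR_BGR2GRAY)[185:250,300:360]
m=(g<45).astype(np.uint8)
for c in cv2.findContours(m,cv2.RETR_EXTERNAL,cv2.CHAIN_APPROX_SIMPLE)[0]:
  if cv2.contourArea(c)>50: print(cv2.boundingRect(c),cv2.contourArea(c))
for r in range(0,65,3): 
  k=np.where(m[r])[0]; print(185+r, (300+k.min(),300+k.max()) if len(k) else None)
print(proj(f,bot.read_state()["eef_pos"]))
```

```text
fin +y top edge [0.5081 0.0289 0.0631] [0.5085 0.0286 0.0625]
knob [ 0.5174 -0.0279  0.0711] [ 0.5179 -0.0272  0.072 ] line [0.4644 0.0111 0.021 ]
(12, 8, 35, 57) 1243.5
185 None
188 None
191 None
194 (np.int64(313), np.int64(343))
197 (np.int64(313), np.int64(344))
200 (np.int64(313), np.int64(344))
203 (np.int64(313), np.int64(359))
206 (np.int64(313), np.int64(352))
209 (np.int64(312), np.int64(354))
212 (np.int64(313), np.int64(344))
215 (np.int64(313), np.int64(344))
218 (np.int64(312), np.int64(344))
221 (np.int64(313), np.int64(344))
224 (np.int64(313), np.int64(344))
227 (np.int64(321), np.int64(336))
230 (np.int64(322), np.int64(336))
233 (np.int64(322), np.int64(336))
236 (np.int64(322), np.int64(343))
239 (np.int64(317), np.int64(335))
242 (np.int64(311), np.int64(335))
245 (np.int64(333), np.int64(349))
248 (np.int64(329), np.int64(339))
[328.5622 247.2162]
```

Request:
play_rows([
  [60,-0.2,0.1,2,0],
  [60,0,0,2,0],
  [60,0,0,1.3,0],
  [60,0,0,0,0],
  [60,0,0,0,0],
])

```text
time: 3.63
eef_pos: [0.5095, 0.0379, 0.0445]
eef_rot: [179.9, 0.0, 93.4]
contact_force: [0.3, -0.1, 0.3]
finger_gap: 0.6
gripper_force: 0.0
```

Request:
play_rows([
  [0,0,0,0,0],
  [0,0,0,0,0],
  [0,0,0,0,0],
  [0,0,0,0,0],
  [0,0,0,0,0],
], newtons=20)

```text
time: 4.05
eef_pos: [0.509, 0.0377, 0.0436]
eef_rot: [179.9, 0.0, 93.4]
contact_force: [-0.4, -0.7, -1.2]
finger_gap: -0.001
gripper_force: 0.0
```

Run:
```python
from h import *
f=grab("wrist","w3"); s=grab("scene","s3"); t=grab("top","t3");print(bot.read_state())
a=f["image"][120:400,180:460]; b=s["image"][150:300,200:370]; d=t["image"][150:300,270:390]
c=np.zeros((600,800,3),np.uint8); c[:476,:476]=cv2.resize(a,None,fx=1.7,fy=1.7); c[:282,480:800]=cv2.resize(b,(320,282)); c[290:590,480:720]=cv2.resize(d,(240,300))
cv2.imwrite("pics/v3.png",np.clip(c*1.4,0,255).astype(np.uint8))
```

```text
{'time': 4.2, 'joints': array([-8.51998205e+00,  7.89164724e+00,  1.15291040e+02,  7.23554254e-04,
        5.68079186e+01, -1.18801065e+01]), 'qvel': array([ 0.04154354,  0.09738163,  0.00641705,  0.08999378, -0.05252199,
        0.00475418]), 'joint_efforts': array([ 7.51067331e-03, -3.25962424e+01, -2.67272347e+01,  6.16408147e-05,
       -7.37622595e-04, -1.47975215e-04]), 'eef_pos': array([0.50869044, 0.0376538 , 0.0432094 ]), 'eef_rot': array([1.79990683e+02, 1.34127727e-03, 9.33597282e+01]), 'contact_force': array([ 0.26691188, -0.34719978, -0.33302477]), 'wrist_torque': array([-0.0052052 ,  0.04962887, -0.02494357]), 'gripper_force': 0.0, 'finger_gap': 0.0017792497238797562}
```

View pics/v3.png

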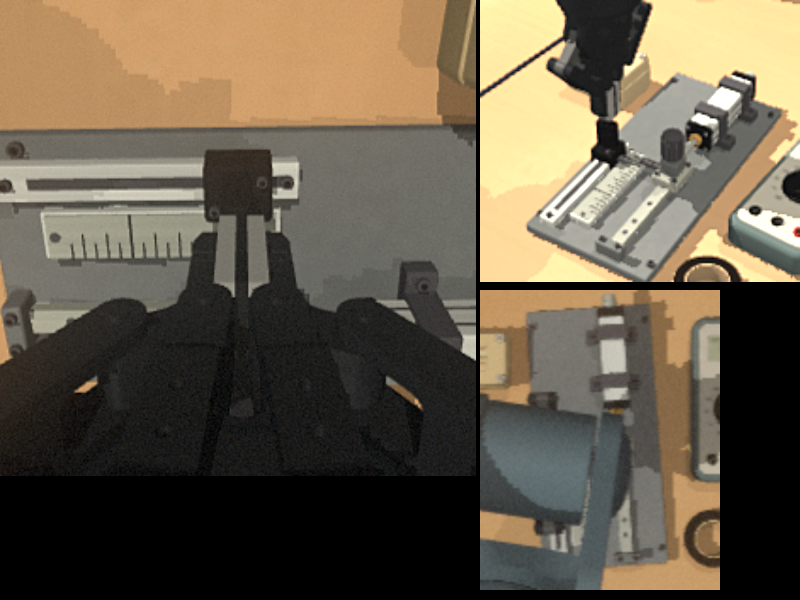

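Run:
```python
from h import *
np.set_printoptions(precision=1,suppress=True)
for n in("w1","w2","w3","s2","s3","scene0","top0"):
  f=dict(np.load(f"pics/{n}.npz"))
  print(n,"TCP3",proj(f,[.5087,.0377,.0435]),"fintop",proj(f,[.508,.0385,.0625]),"finbase",proj(f,[.508,.0385,.0335]),"cam",(-f["R"].T@f["t"]*1000))
print(bot.read_state()["eef_pos"]*1000)
```

```text
w1 TCP3 [331.  199.6] fintop [330.9 204.6] finbase [330.2 196.1] cam [491.8 151.5 374.5]
w2 TCP3 [330.2 218.5] fintop [329.7 227.7] finbase [329.2 212.7] cam [499.3 125.9 259.1]
w3 TCP3 [321.5 241.4] fintop [320.3 255.8] finbase [320.5 233.1] cam [503.9 122.4 211.9]
s2 TCP3 [266.9 222.6] fintop [265.9 214.3] finbase [266.6 226.9] cam [  11.  -382.2  601.5]
s3 TCP3 [266.9 222.6] fintop [265.9 214.3] finbase [266.6 226.9] cam [  11.  -382.2  601.5]
scene0 TCP3 [266.9 222.6] fintop [265.9 214.3] finbase [266.6 226.9] cam [  11.  -382.2  601.5]
top0 TCP3 [305.1 236.8] fintop [304.3 237.1] finbase [304.9 237.2] cam [ 506.7   -0.9 1040.7]
[508.7  37.7  43.2]
```

Run:
```python
from h import *
np.set_printoptions(precision=4,suppress=True)
w=dict(np.load("pics/w3.npz"));s=dict(np.load("pics/s3.npz"))
for p,q in [((321,247),(266.4,212.7))]:
  for v in(-3,0,3): print(tri([ray(w,p[0],p[1]+v),ray(s,*q)]))
a=cv2.resize(w["image"][190:310,250:390],None,fx=3,fy=3,interpolation=cv2.INTER_CUBIC)
b=cv2.resize(s["image"][170:250,220:320],None,fx=3.6,fy=3.6,interpolation=cv2.INTER_CUBIC)
c=np.zeros((370,800,3),np.uint8);c[:360,:420]=a;c[:288,430:790]=b
cv2.imwrite("pics/v4.png",np.clip(c*2.0,0,255).astype(np.uint8))
```

```text
[0.5104 0.0427 0.0608]
[0.51   0.0418 0.0617]
[0.5097 0.0408 0.0627]
```

View pics/v4.png

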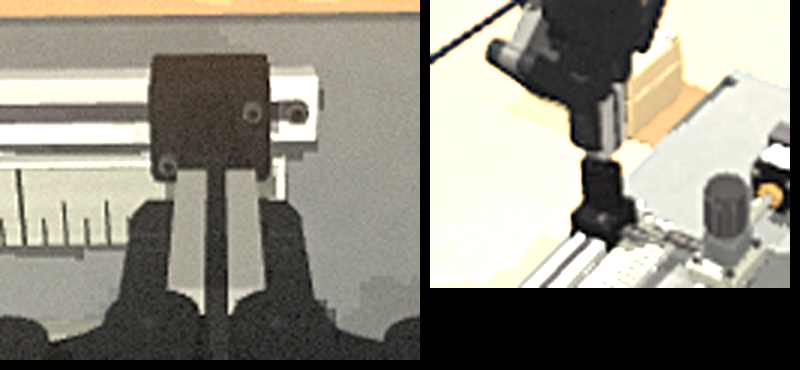

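The fingers shut just above the fin: the tips appear at about z 0.062 by scene and wrist triangulation, and the cursor is untouched. I'll open, go 12 mm lower, and close again.

Request:
play_rows([
  [60,0,0,0,0],
  [60,0,0,0,0],
  [60,0,0,0,0],
  [60,0,0,0.6,0],
  [60,0,0,0.6,0],
])

```text
time: 4.62
eef_pos: [0.5089, 0.0376, 0.0309]
eef_rot: [180.0, 0.0, 93.4]
contact_force: [-0.7, -0.3, -0.3]
finger_gap: 0.6
gripper_force: 0.0
```

Request:
play_rows([
  [60,0,0,0,0],
  [0,0,0,0,0],
  [0,0,0,0,0],
  [0,0,0,0,0],
  [0,0,0,0,0],
], newtons=20)

```text
time: 5.03
eef_pos: [0.5087, 0.0377, 0.0313]
eef_rot: [-180.0, 0.0, 93.4]
contact_force: [-0.9, -0.4, 0.2]
finger_gap: 0.111
gripper_force: 21.6
```

Request:
play_rows([
  [0,0,-1,0,0],
  [0,0,-1,0,0],
  [0,0,-1,0,0],
  [0,0,-1,0,0],
  [0,0,-0.4,0,0],
])

```text
time: 5.45
eef_pos: [0.4635, 0.0345, 0.0313]
eef_rot: [180.0, 0.1, 93.4]
contact_force: [2.5, -3.4, -1.8]
finger_gap: 0.106
gripper_force: 21.3
```

Request:
play_rows([
  [0,0,0,0,0],
  [0,0,0,0,0],
  [0,0,0,0,0],
  [0,0,0,0,0],
  [0,0,0,0,0],
])

```text
time: 5.87
eef_pos: [0.4643, 0.0346, 0.0313]
eef_rot: [-179.9, 0.0, 93.4]
contact_force: [-1.5, -4.9, 3.1]
finger_gap: 0.104
gripper_force: 21.9
```

Run:
```python
from h import *
np.set_printoptions(precision=4,suppress=True)
f=grab("wrist","w5"); s=grab("scene","s5"); print(bot.read_state()["eef_pos"])
a=cv2.resize(f["image"][190:290,240:400],None,fx=5,fy=5,interpolation=cv2.INTER_CUBIC)
cv2.imwrite("pics/v5.png",np.clip(a*1.6,0,255).astype(np.uint8))
g=f["image"].max(2).astype(int)
for r in(200,206,212,218): k=np.where(g[r,270:380]<60)[0]+270; print(r,k.min(),k.max(),k.mean())
```

```text
[0.4643 0.0346 0.0313]Traceback (most recent call last):
  File "<stdin>", line 7, in <module>
    return umr_minimum(a, axis, None, out, keepdims, initial, where)
ValueError: zero-size array to reduction operation minimum which has no identity
```

View pics/v5.png

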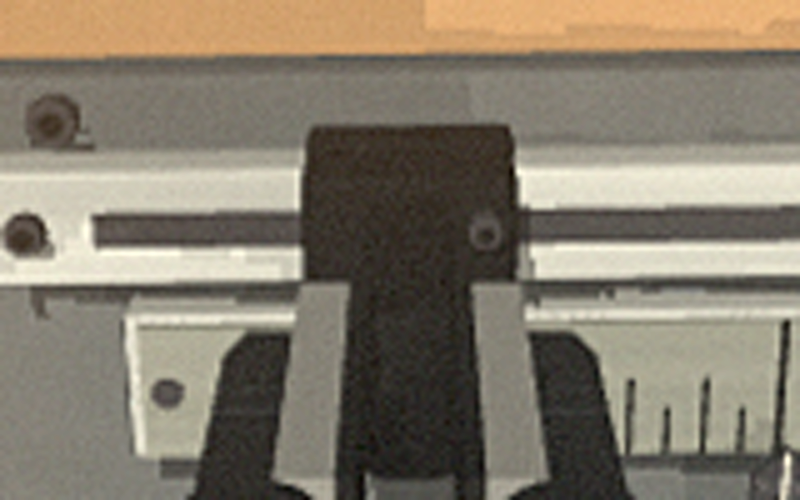

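View: the saddle is centred at crop x≈409 (303–515) and the fin is between the pads. The full-width line at x≈783 is the 0 line, with ticks at 740, 705, 667 and 630, which are 5 to 20 mm. I'll cast these rays.

Run:
```python
from h import *
np.set_printoptions(precision=4,suppress=True)
f=dict(np.load("pics/w5.npz"));s=dict(np.load("pics/s5.npz"))
P=lambda x,y:(240+x/5-.4,190+y/5-.4)
ex=-np.array([np.cos(np.radians(3.4)),np.sin(np.radians(3.4))])
Z=onz(f,*P(782,390),.021)
for x,y in((740,430),(705,430),(667,430),(630,430)): print(x,(onz(f,*P(x,y),.021)-Z)[:2]@ex*1000)
for y in(150,250):
  print("saddle",[(onz(f,*P(x,y),.0335)-Z)[:2]@ex*1000 for x in(305,514)])
L=np.array([.46435,.0107]); print("Z from L",(Z[:2]-L)@ex*1000)
X=np.array([.4643,.0346]);print("TCP from L, Z",(X-L)@ex*1000,(X-Z[:2])@ex*1000)
# dark saddle in grey rows
g=cv2.cvtColor(f["image"],cv2.COLOR_BGR2GRAY)
print(g[225,296:348])
```

```text
740 5.153053310866637
705 9.848879586853146
667 14.94806101182654
630 19.913909730862994
saddle [np.float64(61.687368522549306), np.float64(37.243954327794405)]
saddle [np.float64(61.978501114604335), np.float64(36.96327026713688)]
Z from L -50.51251462797999
TCP from L, Z -1.3675103370693 49.145004290910684
[128 130 132 141  64  24  35  36  28  31  35  31  35  30  30  34  32  36
  33  31  33  30  34  33  37  26  34  36  30  35  28  34  31  33  32  31
  30  35  34  33  32  33  32  34  37  29  19  93 143 147 143 145]
```

The cursor is at about 49.5 mm, so I'll release and lift.

Request:
play_rows([
  [50,0,0,0,0],
  [50,0,0,0,0],
  [50,0,0,0,0],
  [50,0,0,0,0],
  [50,0,0,0,0],
])

```text
time: 6.38
eef_pos: [0.4646, 0.0353, 0.031]
eef_rot: [-180.0, -0.0, 93.4]
contact_force: [-0.3, -0.1, 0.0]
finger_gap: 0.5
gripper_force: 0.0
```

Request:
play_rows([
  [50,0,0,-1,0],
  [50,0,0,-2,0],
  [50,0,0,-2,0],
  [50,0,0,0,0],
  [50,0,0,0,0],
])

```text
time: 6.8
eef_pos: [0.4659, 0.035, 0.0828]
eef_rot: [179.8, 0.0, 93.4]
contact_force: [0.4, 0.0, -1.1]
finger_gap: 0.502
gripper_force: 0.0
```

Request:
play_rows([
  [50,-1.6,1.2,0,0],
  [50,-1.6,1.2,0,0],
  [50,-1.6,1.2,0,0],
  [50,-1.7,1.3,0,0],
  [50,0,0,0,0],
])

```text
time: 7.22
eef_pos: [0.519, -0.0291, 0.0808]
eef_rot: [180.0, 0.0, 93.2]
contact_force: [-0.4, 0.0, 0.8]
finger_gap: 0.501
gripper_force: 0.0
```

Run:
```python
from h import *
np.set_printoptions(precision=4,suppress=True)
f=grab("wrist","w6"); s=grab("scene","s6"); t=grab("top","t6"); st=bot.read_state(); print(st["eef_pos"],st["finger_gap"])
w3=dict(np.load("pics/w3.npz"))
for d in(0,10,20,25,30): print(d,proj(w3,[.5087-.0007,.0377+.011,.0435+d/1000]))
E0=st["eef_pos"]
print("knob expected px",proj(f,[.5175,-.0275,.072]),"tcp",proj(f,E0))
a=cv2.resize(f["image"][180:400,180:460],None,fx=1.7,fy=1.7); b=cv2.resize(s["image"][160:290,220:340],None,fx=2.6,fy=2.6)
c=np.zeros((560,800,3),np.uint8);c[:a.shape[0],:a.shape[1]]=a;c[:b.shape[0],480:480+b.shape[1]]=b
cv2.imwrite("pics/v6.png",np.clip(c*1.8,0,255).astype(np.uint8))
```

```text
[ 0.5163 -0.0265  0.0801] 0.5022876704968287
0 [321.4436 224.7973]
10 [321.4244 231.916 ]
20 [321.403  239.8543]
25 [321.3913 244.1763]
30 [321.379  248.7623]
knob expected px [319.8252 232.8882] tcp [317.9243 236.9778]
```

View pics/v6.png

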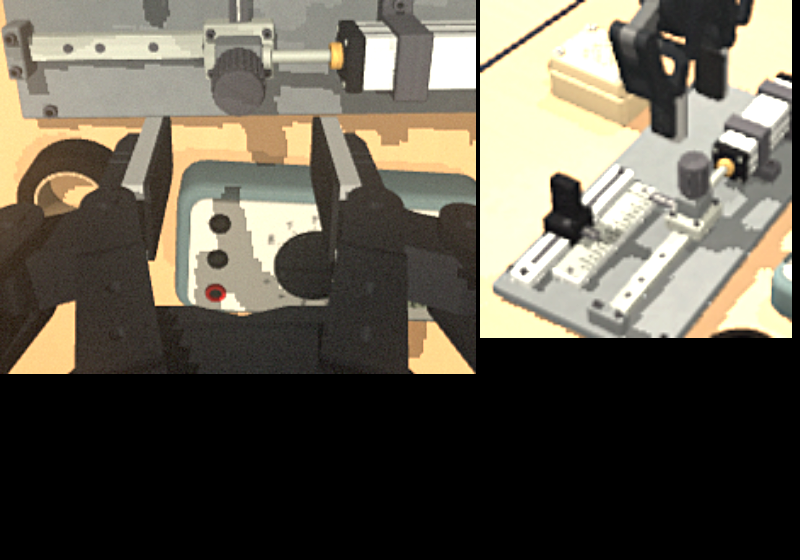

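The last look shows the knob top at (320,233), as predicted. The cursor stands free at 50 mm, and the open fingers are above and straddle the knob's column. The shut tips are about 28 mm above the reported TCP, so I'll descend to about 0.022.

Request:
play_rows([
  [50,-0.1,0.1,1,0],
  [50,0,0,1,0],
  [50,0,0,1,0],
  [50,0,0,0.8,0],
  [50,0,0,0,0],
])

```text
time: 7.78
eef_pos: [0.5163, -0.0271, 0.0403]
eef_rot: [-179.7, -0.1, 93.4]
contact_force: [-0.2, 1.2, 0.4]
finger_gap: 0.502
gripper_force: 0.0
```

Request:
play_rows([
  [50,0,0,0.5,0],
  [50,0,0,0.5,0],
  [50,0,0,0.5,0],
  [50,0,0,0.4,0],
  [50,0,0,0,0],
])

```text
time: 8.2
eef_pos: [0.5179, -0.0277, 0.0232]
eef_rot: [-179.9, -0.0, 93.4]
contact_force: [-0.1, -0.4, 0.6]
finger_gap: 0.498
gripper_force: 0.0
```

Request:
play_rows([
  [0,0,0,0,0],
  [0,0,0,0,0],
  [0,0,0,0,0],
  [0,0,0,0,0],
  [0,0,0,0,0],
], newtons=40)

```text
time: 8.62
eef_pos: [0.5179, -0.028, 0.0245]
eef_rot: [-179.9, 0.0, 93.4]
contact_force: [-5.2, 0.1, 5.9]
finger_gap: 0.217
gripper_force: 39.2
```

Request:
play_rows([
  [0,0,-0.8,0,0],
  [0,0,-1,0,0],
  [0,0,-1,0,0],
  [0,0,-1,0,0],
  [0,0,-0.6,0,0],
], newtons=60)

```text
time: 9.03
eef_pos: [0.4758, -0.0311, 0.0246]
eef_rot: [179.7, 0.1, 93.3]
contact_force: [7.3, -1.5, -7.3]
finger_gap: 0.214
gripper_force: 59.3
```

Request:
play_rows([
  [0,0,-0.2,0,0],
  [0,0,-0.2,0,0],
  [0,0,-0.1,0,0],
  [0,0,0,0,0],
  [0,0,0,0,0],
])

```text
time: 9.45
eef_pos: [0.4714, -0.0313, 0.0246]
eef_rot: [179.7, 0.1, 93.3]
contact_force: [6.4, -0.5, -6.2]
finger_gap: 0.21
gripper_force: 59.4
```

Run:
```python
from h import *
np.set_printoptions(precision=4,suppress=True)
f=grab("wrist","w7"); s=grab("scene","s7"); st=bot.read_state(); print(st["eef_pos"],st["eef_rot"],st["contact_force"],st["finger_gap"])
ex=-np.array([np.cos(np.radians(3.4)),np.sin(np.radians(3.4))])
print("TCP minus cursor",(st["eef_pos"][:2]-np.array([.4643,.0346]))@ex*1000)
# dark pixels of saddle in wrist
p0=proj(f,[.4645,.036,.0335]); print("saddle exp",p0)
g=cv2.cvtColor(f["image"],cv2.COLOR_BGR2GRAY)
r0=int(p0[1])
for r in range(r0-16,r0+14,6): 
  q=np.where(g[r,int(p0[0])-35:int(p0[0])+35]<55)[0]+int(p0[0])-35
  if len(q): print(r,q.min(),q.max(),len(q),[onz(f,x,r,.0335)[:2].round(4) for x in(q.min()-.5,q.max()+.5)])
a=cv2.resize(f["image"][130:290,220:420],None,fx=4,fy=4*600/640,interpolation=cv2.INTER_CUBIC)
cv2.imwrite("pics/v7.png",np.clip(a*1.8,0,255).astype(np.uint8))
```

```text
[ 0.4714 -0.0313  0.0246] [179.6545   0.1025  93.3388] [ 6.87   -1.0005 -5.3473] 0.21386025737873168
TCP minus cursor -3.2215569300717948
saddle exp [316.3117 129.9719]
113 290 340 51 [array([0.4507, 0.0435]), array([0.4761, 0.045 ])]
119 290 340 45 [array([0.4508, 0.0406]), array([0.4764, 0.0421])]
125 291 340 48 [array([0.4513, 0.0377]), array([0.4766, 0.0392])]
131 290 343 54 [array([0.4509, 0.0347]), array([0.4784, 0.0363])]
137 291 340 50 [array([0.4515, 0.0317]), array([0.4771, 0.0332])]
```

Request:
play_rows([
  [0,0,-0.15,0,0],
  [0,0,-0.15,0,0],
  [0,0,0,0,0],
  [0,0,0,0,0],
  [0,0,0,0,0],
])

```text
time: 9.97
eef_pos: [0.4685, -0.0316, 0.0246]
eef_rot: [179.6, 0.1, 93.3]
contact_force: [7.4, -1.1, -5.6]
finger_gap: 0.21
gripper_force: 59.4
```

Run:
```python
from h import *
np.set_printoptions(precision=4,suppress=True,linewidth=250)
f=grab("wrist","w8"); st=bot.read_state(); print(st["eef_pos"],st["contact_force"],st["finger_gap"])
ex=-np.array([np.cos(np.radians(3.4)),np.sin(np.radians(3.4))]);ey=np.array([-ex[1],ex[0]])
C=np.array([.4643,.0346]);print("TCP minus cursor",(st["eef_pos"][:2]-C)@ex*1000)
# rectified grey profile along rig x at given rig-y offsets from the fin line, plane z
g=cv2.cvtColor(f["image"],cv2.COLOR_BGR2GRAY)
F=np.array([.4642,.0385])
xs=np.arange(-24,24.1,1.)
for z,ys in((.024,(18,22,25)),(.026,(30,34,38)),(.0335,(-8,0)),(.03,(48,52,56))):
  for y in ys:
    P=[proj(f,[*(F+ex*x/1000+ey*y/1000),z]) for x in xs]
    P=np.array(P,np.float32); print(z,y,cv2.remap(g,P[:,:1],P[:,1:],cv2.INTER_LINEAR)[:,0])
```

```text
[ 0.4685 -0.0316  0.0246] [ 7.9182  0.1296 -6.4294] 0.20995436288935937
TCP minus cursor -0.30601034358728635
0.024 18 [117 116 118 118 118 117 118 118 116 117 107  77  81  76  76  74  75  63  29  32  35  36  36  36  36  37  37  39  34  36  32  46  68  67  66  78 100 123 120 117 116 116 122 121 121 121 121 120 121]
0.024 22 [118 118 118 118 118 118 117 118 118 117  74  79  78  79  78  78  79  77  80  68  43  31  35  33  47  32  34  32  36  55  59  78  77  76  77  82 119 117 117 118 118 118 117 118 117 118 117 118 118]
0.024 25 [121 121 122 121 122 120 119 121 121 122  76  83  80  80  79  81  78  79  80  81  60  46  49  43  90  35  67  67  61  82  81  80  78  80  77 125 120 121 119 121 121 119 119 121 121 121 120 120 120]
0.026 30 [116  58 120 116 116 102  65 115 115 117  99  72  76  75  78  60  68  78  73  76  61  79  76  77  76  42 118 116 114 114  75 115 113 114 108  44 119 114 113 112 100 116 115 116 114  77 118 115 114]
0.026 34 [117  66 121 116 121 103  84 118 116 119  87  53  78  78  78  56  70  79  77  77  50  82  77  76  91  26 107 106 106 120  42 119 117 117 116  57 121 117 
[... 486 characters left out ...]
53  37  35  33  38  41  36  41  40  38  40  36  35  41  36  38  38  41  36  40  37  52 144 143 144 142 143 142 156 159 159 155 159]
0.03 48 [ 89  90  90  90  91  87  89  88  89  90  57  59  59  59  60  62  56  53  54  53  53  55  56  52 103  69  53  57  56  84  82  82  83  81  83  82  83  82  85  81  84  83  83  82  81  82  84  82  82]
0.03 52 [ 90  89  90  90  89  92  88  91  89  90  91  57  58  50  51  52  52  53  53  51  55  60  57  50 104  66  55  56  56  83  82  82  81  81  82  83  84  84  84  83  83  83  83  83  82  82  83  83  83]
0.03 56 [88 85 89 87 88 88 87 88 89 76 92 92 91 89 92 89 90 90 90 90 87 67 68 66 74 69 68 64 64 88 89 88 88 87 88 87 88 89 90 89 81 80 82 83 84 82 82 81 84]
```

The pointer and cursor blade line up to within about 1 mm, and the cursor is within about 1 mm of the 50 line. I'll hold briefly and hand in.

Request:
play_rows([
  [0,0,0,0,0],
  [0,0,0,0,0],
  [0,0,0,0,0],
  [0,0,0,0,0],
  [0,0,0,0,0],
])

```text
time: 10.43
eef_pos: [0.4685, -0.0316, 0.0246]
eef_rot: [179.6, 0.1, 93.3]
contact_force: [6.8, -0.9, -6.8]
finger_gap: 0.214
gripper_force: 59.4
```

Run:
```python
from plant import bot
s=bot.read_state(); print(s["eef_pos"],s["gripper_force"]); print(bot.finish_job())
```

```text
[ 0.4685479  -0.03155109  0.02461556] 59.43193852901459
the job is handed in; nothing more can be done
None
```

The job is handed in (no verdict came back): the cursor was let go within about 1 mm of the 50 mm line, and the gripper is holding the knob against the spring with the carriage pointer within about 1 mm of the cursor's.

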